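Fit a wig post into the hidden socket of a dressing-room counter rail

TASK

Take the wig post (the one with the plain round wooden top) out of the wooden rack and fit it in the counter rail: its socket is closed by a flush spring dust plug and cannot be seen, so slide the post's foot lightly along the middle line of the steel cover plate until it drops in, then push it fully home, upright, with its collar down on the plate, and let go. Press gently, the thin plate dents, and leave the other two posts, the jar, the mug and the compact where they are.

Things in the scene. Friction and masses are not known exactly. Their poses are not given: they have to be found in the camera images.
- wig_post_top (a point): Wig post, about 0.4 kg, round all over, upright in the rack. Point: centre of its beech top, a cylinder 34 mm across and 53 mm tall (23 mm below to 30 mm above the point, the last 13 mm domed), gripped from above. Below it an aluminium tube 20 mm across, 47 mm long, then collar and foot. The post's tip is 121 mm below the point. z: up along the post
- wig_post_collar (a point): Centre of the underside of the wig post's steel collar (36 mm across, 8 mm thick), on the axis, 95 mm below wig_post_top; z up along the post. Below it the foot: a steel spigot 14 mm across and 26 mm long, its last 6 mm tapering to a flat tip 7 mm across. In the rack the collar rests on the rack's top and the foot is in the hole
- plate_mid (a point): Middle of the top face of the counter rail's steel cover plate, 330 x 70 mm, level and fixed, 40 mm above the counter; x along the plate, y across, z up. Rigid except for the plug over its one hidden socket, which lies on the long middle line (y = 0), anywhere from x = -50 to +50 mm. Light pressure only: over 40 N of the foot dents it (the wide collar: over 90 N)
- rail: The whole rail: 370 x 110 x 38 mm plinth with the plate on it; origin 40 mm below plate_mid, same axes. Its socket is a straight vertical bore, 15.5 mm across, 28 mm deep to the pressed-in plug, closed by a flush spring plug of the same steel, not to be seen. The plug gives way at about 1 N and is pushed down by the foot (under 2 N at the bottom); the post's weight holds it down when home
- rack: Wooden block 250 x 80 x 34 mm, fixed, origin at the middle of its underside, x along its row of three 16.5 mm holes, 30 mm deep, 80 mm apart (x = -80, 0, +80 mm), with a post in each; which post is in which hole varies
- bar_post_mid (a point): Post with a 100 mm cross-bar as its head, in the rack; point on its axis 45 mm above its collar's underside (the head's top is 101 mm above it); the bar runs across the rack. To be left
- loop_post_mid (a point): Post with an upright round wire loop as its head, in the rack; point on its axis 45 mm above its collar's underside (the head's top is 123 mm above it); the loop runs across the rack, 73 mm wide. To be left
- cream_jar_mid (a point): Glass jar, 56 mm in diameter, 45 mm tall, its centre. To be left
- mug_mid (a point): White mug, 80 mm in diameter, 90 mm tall, its centre. To be left
- compact_mid (a point): Round black powder compact, 68 mm in diameter, 16 mm thick, its centre. To be left

How it is judged:
By the outcome, as a careful person would: the job done as asked, in the order asked, and still so for the second after the job is handed in, with the robot touching nothing.
It also fails if it takes over 58 s, if anything falls off the work surface, if the arm or the gripper's body presses on something with over 40 N, if the wrist force passes 120 N, or if a joint passes its speed limit or range.

ROBOT

A 6-joint arm with a two-finger parallel gripper is mounted at the origin on the work surface. World frame = base frame: x ahead of the robot, y to its left, z up, the work surface at z = 0. Lengths are in mm, angles in rad, forces in N, time in s.
With the tool pointing down it reaches from about 275 to 1000 mm from the base axis. Payload 8.4 kg.
Tool frame: the origin (TCP) lies at the very end of the fingers, on their centre line; the grasp point (between the pads) lies 19 mm behind it (r.tcp_to_grasp is the distance from the TCP to the grasp point, in mm); z points along the fingers, y is the line along which they close (so a half turn about z gives the same grasp; the last joint's range is limited). The gripper opens to 85 mm and grips with 20 to 120 N. Pads are 22 mm wide; open, the fingers measure 114 mm over their backs; the gripper's body (76 mm by 85 mm) begins 54 mm behind the grasp point. The pads swing forward as they close: fully open they stand 13 mm farther back than shut.
Start: joints at [1.336, 0.353, 1.633, -0, 1.155, -0.002], TCP at [144.188, 608.143, 204.981] pointing down, gripper open.
Joint ranges: [-2.63, 2.63], [-0.92, 2.1], [0.06, 2.66], [-1.3, 4.44], [0, 2.69], [-3.02, 3.02]. Speed limits (rad/s): [2.22, 2.22, 2.79, 3.14, 3.14, 3.14].

INTERFACE

Orientations are given as [roll, pitch, yaw] about the fixed x, y, z axes, in that order (R = Rz(yaw) Ry(pitch) Rx(roll)).
In Python, from rig import r gives the robot as it stands. The module is installed in compiled form; this text tells all that it offers.
- The arm moves only by the tool play_rows, never from a script. Its argument "rows" is a list of rows, each an object with "dp": the shift along the tool's x, y, z in units of 40 mm (1.0 is 40 mm), a list of three; "turn": the turn, a rotation vector about the tool's x, y, z in units of 6 degrees (1.0 is 6 degrees), a list of three; "fingers": the closure, from 0 (fully open) to 1 (shut). In form: [{"dp": [tx, ty, tz], "turn": [wx, wy, wz], "fingers": fingers}, ...]. A call has 1 to 5 rows; each row shifts and turns the commanded pose from where the row before left it, along the tool's axes as they then stand; what a row does not reach is not made up. A row lasts 1/12 s, in which the tool goes at most 41.7 mm and 7.16 degrees, less where a joint would pass 70% of its speed; a pose out of reach is approached as far as the arm can. A call is refused whole if a number of a shift passes 1 or a number of a turn 1, either way. A call with a gripper value outside its range is refused whole. The fingers move at their own pace and stop on an object; "force" is the grip in N (left out, the last holds). Time passes only in rows, so rows that do not move let the fingers close. It gives the time, the measured TCP pose, the force, the opening and the grip force at its end, in the units of the state.
- r.sense(): the state, without advancing time (a new reading comes with each control period).
- r.grab_frame(name): name is "side" or "top" or "wrist"; returns a dict with "pixels" (384x512x3 uint8, red, green, blue), "fx", "fy", "cx", "cy" (pixels), "pose" (4x4, takes a point from camera to world coordinates). Camera axes: x right, y down, z forward; pixel columns grow to the right and rows downward; lengths in mm; the calibration is good to about 2 mm. The wrist camera is an equidistant fisheye: a pixel r from the principal point sees the ray r / f radians off the axis. A picture is of the moment at which its call begins. There is no depth.
- r.sign_off(): hands the job in; it is judged then, once.
The state is a dict: "clock": time; "qpos": joint angles; "qvel": joint speeds; "joint_efforts": joint torques, N m; "eef_pos": TCP position; "tcp_rot": TCP orientation; "contact_force": force on the tool from outside, world axes, zero at the start; "wrist_torque": the same for the moment, N m; "opening": opening from 0.0 (shut) to 1.0 (fully open); "grasp_force": force on a finger pad.
Only numpy, scipy, OpenCV 4.12 (cv2) and the standard library are available. Lean on these libraries where they do the work, as an engineer would, in place of code of your own. Each camera call takes 0.05 s, during which the arm holds its last target. There are 200 camera calls.

## Working session

There is one attempt and no reset: what is moved stays moved. The work goes in short steps, Python scripts to look and compute and a tool call to move; the robot and the scene stay as the last step left them, time stands still between calls to the robot, and variables do not carry over. Pictures are saved under pics/ and viewed, at most 10 in all, crops included, and the job is handed in when it is done.

Besides the shell and the picture viewer there is one more tool, called after "Request:" as name([rows], argument=value, ...), one row to a line, values as JSON. play_rows: Moves the arm, as the interface text tells. Its arguments: {"type":"object","properties":{"rows":{"type":"array"},"force":{"type":"number"}},"required":["rows"]}

```bash
mkdir -p pics; python3 - <<'E'
from rig import r
import cv2,numpy as np
s=r.sense();print(s)
for n in("side","top"):
    f=r.grab_frame(n);cv2.imwrite(f"pics/{n}0.png",f["pixels"][:,:,::-1]);print(n,f["fx"],f["fy"],f["cx"],f["cy"],np.round(f["pose"],3).tolist())
    np.savez(f"{n}0.npz",**f)
E
```

```text
{'clock': 0.0, 'qpos': array([ 1.33561133e+00,  3.53627127e-01,  1.63417536e+00,  2.26840405e-05,
        1.15518768e+00, -2.41933113e-03]), 'qvel': array([ 1.15375442e-03,  1.15706187e-05, -8.12843221e-04,  1.83217505e-04,
        1.40773114e-03,  4.54829295e-04]), 'joint_efforts': array([-5.13411269e-04, -6.05244684e+01, -3.42069697e+01, -7.66522317e-05,
        9.20607214e-03, -2.70079681e-05]), 'eef_pos': array([144.04877252, 607.62677207, 204.25719626]), 'tcp_rot': array([-3.14019520e+00, -2.41211146e-05,  2.90881780e+00]), 'contact_force': array([-0.18640652,  0.13032444,  0.07413403]), 'wrist_torque': array([ 0.01740972, -0.04858568, -0.02066228]), 'grasp_force': 0.0, 'opening': 0.9987275485368917}
side 451.05622386747837 451.05622386747837 251.03473756622412 187.97263695414128 [[0.737, -0.509, 0.444, 86.968], [-0.676, -0.563, 0.476, -408.18], [0.008, -0.651, -0.759, 900.944], [0.0, 0.0, 0.0, 1.0]]
top 419.86445175781523 419.86445175781523 254.67347720068383 191.523576268299 [[0.005, -0.994, 0.11, 414.146], [-1.0, -0.008, -0.022, 83.453], [0.023, -0.11, -0.994, 1265.382], [0.0, 0.0, 0.0, 1.0]]
```

View pics/side0.png

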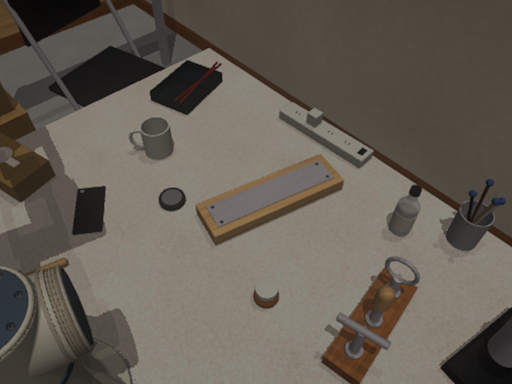

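View pics/top0.png

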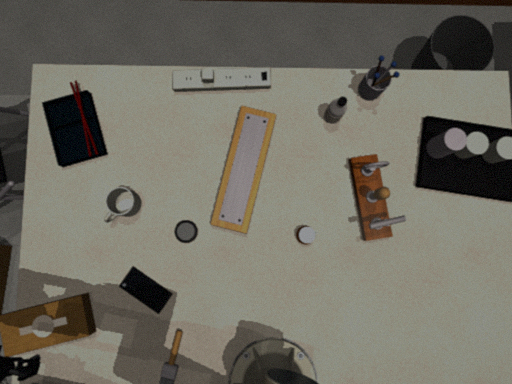

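The wig post is in the middle hole (top at about (383,194) in the top view and (384,298) in the side view). The rail is at about (244,170) in the top view. I'll enlarge both regions to measure them precisely.

```bash
python3 - <<'E'
import cv2,numpy as np
t=np.load("top0.npz")["pixels"][:,:,::-1];s=np.load("side0.npz")["pixels"][:,:,::-1]
def c(i,x,y,w,h,k):
    return cv2.resize(np.clip(i[y:y+h,x:x+w]*1.5,0,255).astype(np.uint8),None,fx=k,fy=k,interpolation=cv2.INTER_CUBIC)
o=np.zeros((600,800,3),np.uint8)
o[0:560,0:280]=c(t,205,100,70,140,4)
o[0:400,280:480]=c(t,345,148,50,100,4)[:400]
o[0:480,480:800]=c(s,320,255,80,120,4)
cv2.imwrite("pics/c1.png",o)
E
```

```text
(no output)
```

View pics/c1.png

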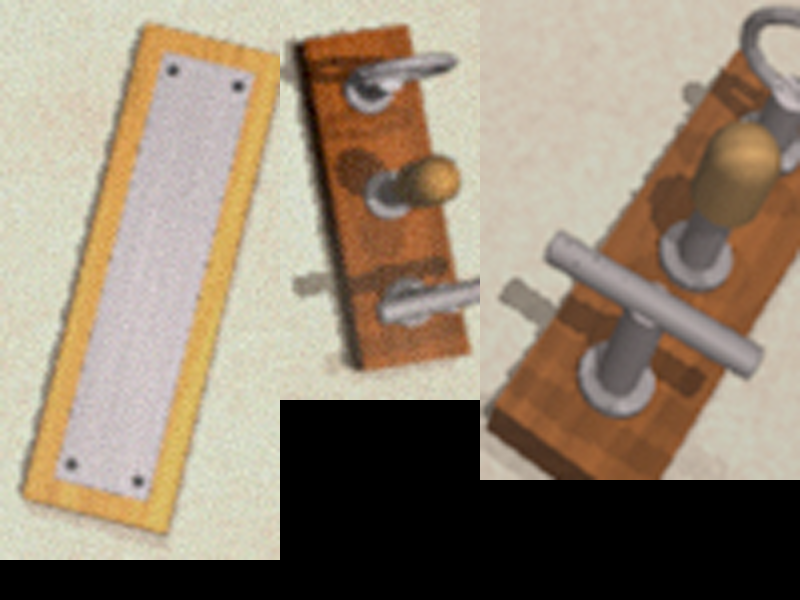

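```bash
cat > h.py <<'E'
import numpy as np,cv2
T=dict(np.load("top0.npz"));S=dict(np.load("side0.npz"))
def ray(f,u,v):
    P=f["pose"];d=np.array([(u-f["cx"])/f["fx"],(v-f["cy"])/f["fy"],1]);return P[:3,3],P[:3,:3]@d
def onz(f,u,v,z):
    o,d=ray(f,u,v);return o+d*(z-o[2])/d[2]
def proj(f,p):
    q=np.linalg.inv(f["pose"])@np.r_[p,1];return q[0]/q[2]*f["fx"]+f["cx"],q[1]/q[2]*f["fy"]+f["cy"]
E
python3 - <<'E'
from h import *
k=.375
tc=lambda x,y,ox,oy,X0=0:(ox+(x-X0)/4-k,oy+y/4-k)
pl=[onz(T,*tc(x,y,205,100),40) for x,y in[(163,53),(256,76),(147,500),(56,478)]]
sc=[onz(T,*tc(x,y,205,100),40) for x,y in[(173,71),(238,87),(138,482),(71,464)]]
for q in(pl,sc):
    q=np.array(q);m=q.mean(0);a=(q[0]+q[1]-q[2]-q[3])/2;print(m.round(1),np.linalg.norm(a),np.arctan2(a[1],a[0]),np.linalg.norm(q[0]-q[1]))
rk=np.array([onz(T,*tc(x,y,345,148,280),34) for x,y in[(302,40),(408,26),(470,352),(362,368)]])
a=(rk[0]+rk[1]-rk[2]-rk[3])/2;print("rack",rk.mean(0).round(1),np.linalg.norm(a),np.linalg.norm(rk[0]-rk[1]),np.arctan2(a[1],a[0]))
print("collar top",onz(T,*tc(388,194,345,148,280),42),"side",onz(S,*tc(697,254,320,255,480),42))
# other collars in side
print("bar collar top",onz(T,*tc(405,302,345,148,280),42),onz(S,*tc(617,378,320,255,480),42))
# project rail into side for check
m=np.array(sc).mean(0); print([np.round(proj(S,p),1) for p in pl])
c=rk.mean(0)
for z in (42,129+30): print("wig proj",[np.round(proj(f,[c[0],c[1],z]),1) for f in(T,S)])
E
```

```text
[619.6  88.7  40. ] 327.20144527709346 -0.2379784809143742 71.80146053884371
[619.8  89.1  40. ] 303.8460520407366 -0.23973049293213108 50.118313564845735
rack [ 539.  -289.4   34. ] 246.55557238352125 81.0051715117303 0.1602437425289494
collar top [ 538.81857549 -288.9877165    42.        ] side [ 539.77011324 -290.55886584   42.        ]
bar collar top [ 459.46420633 -299.47647381   42.        ] [ 460.41778109 -303.48991165   42.        ]
[array([317.2, 160.3]), array([333.1, 177.9]), array([218.4, 227. ]), array([205.8, 207. ])]
wig proj [array([371.7, 196.1]), array([373.2, 317.9])]
wig proj [array([384.9, 191.7]), array([386.9, 290.1])]
```

```bash
cat >> h.py <<'E'
from scipy.spatial.transform import Rotation as Ro
import json
def plan(p,rpy,goals):
    """goals: list of (xyz, toolY angle, nrows, fingers); prints rows of 5"""
    p=np.array(p,float);R=Ro.from_euler("xyz",rpy);out=[]
    for g,a,n,f in goals:
        g=np.array(g,float);Rg=Ro.from_euler("xyz",[np.pi,0,a+np.pi/2])
        if abs((R.inv()*Rg).as_rotvec()[2])>np.pi/2: Rg=Ro.from_euler("xyz",[np.pi,0,a-np.pi/2])
        for i in range(n):
            dp=np.round(R.inv().apply((g-p)/(n-i))/40,3);w=np.round(np.degrees((R.inv()*Rg).as_rotvec()/(n-i))/6,3)
            p=p+R.apply(dp*40);R=R*Ro.from_rotvec(np.radians(w*6))
            out.append({"dp":dp.tolist(),"turn":w.tolist(),"fingers":f})
    for i in range(0,len(out),5):print(json.dumps(out[i:i+5]))
    print(p,R.as_euler("xyz"))
E
python3 - <<'E'
from h import *
plan([144.188,608.143,204.981],[np.pi,0,2.9088],[([250,367,265],.75,7,.3),([539,-289.5,265],.155,18,.3)])
E
```

```text
[{"dp": [-0.566, -0.751, -0.214], "turn": [0.0, -0.0, 0.802], "fingers": 0.3}, {"dp": [-0.627, -0.701, -0.214], "turn": [-0.0, -0.0, 0.802], "fingers": 0.3}, {"dp": [-0.684, -0.645, -0.214], "turn": [-0.0, -0.0, 0.802], "fingers": 0.3}, {"dp": [-0.736, -0.586, -0.215], "turn": [-0.0, -0.0, 0.802], "fingers": 0.3}, {"dp": [-0.782, -0.522, -0.214], "turn": [-0.0, -0.0, 0.802], "fingers": 0.3}]
[{"dp": [-0.824, -0.455, -0.215], "turn": [-0.0, -0.0, 0.803], "fingers": 0.3}, {"dp": [-0.858, -0.383, -0.214], "turn": [-0.0, -0.0, 0.802], "fingers": 0.3}, {"dp": [-0.941, -0.328, -0.0], "turn": [-0.0, -0.0, 0.316], "fingers": 0.3}, {"dp": [-0.951, -0.297, -0.0], "turn": [-0.0, -0.0, 0.316], "fingers": 0.3}, {"dp": [-0.96, -0.265, -0.0], "turn": [-0.0, -0.0, 0.316], "fingers": 0.3}]
[{"dp": [-0.969, -0.233, -0.0], "turn": [-0.0, -0.0, 0.316], "fingers": 0.3}, {"dp": [-0.976, -0.201, -0.0], "turn": [-0.0, -0.0, 0.316], "fingers": 0.3}, {"dp": [-0.982, -0.168, -0.0], "turn": [-0.0, -0.0, 0.316], "fingers": 0.3}, {"dp": [-0.987, -0.136, -0.0], "turn": [-0.0, -0.0, 0.315], "fingers": 0.3}, {"dp": 
[... 212 characters left out ...]
ers": 0.3}, {"dp": [-0.996, -0.005, -0.0], "turn": [-0.0, -0.0, 0.315], "fingers": 0.3}, {"dp": [-0.996, 0.028, -0.0], "turn": [-0.0, -0.0, 0.316], "fingers": 0.3}, {"dp": [-0.994, 0.061, -0.0], "turn": [-0.0, -0.0, 0.315], "fingers": 0.3}]
[{"dp": [-0.992, 0.094, -0.0], "turn": [-0.0, -0.0, 0.316], "fingers": 0.3}, {"dp": [-0.988, 0.127, -0.0], "turn": [-0.0, -0.0, 0.315], "fingers": 0.3}, {"dp": [-0.984, 0.159, -0.0], "turn": [-0.0, -0.0, 0.316], "fingers": 0.3}, {"dp": [-0.977, 0.192, -0.0], "turn": [-0.0, -0.0, 0.315], "fingers": 0.3}, {"dp": [-0.971, 0.225, -0.0], "turn": [-0.0, -0.0, 0.316], "fingers": 0.3}]
[ 539.01950205 -289.49585299  264.981     ] [3.14159265 0.         1.72578093]
```

Request:
play_rows([
  {"dp": [-0.57,-0.75,-0.21],"turn": [0,0,0.8],"fingers": 0.3},
  {"dp": [-0.63,-0.7,-0.21],"turn": [0,0,0.8],"fingers": 0.3},
  {"dp": [-0.68,-0.65,-0.21],"turn": [0,0,0.8],"fingers": 0.3},
  {"dp": [-0.74,-0.59,-0.21],"turn": [0,0,0.8],"fingers": 0.3},
  {"dp": [-0.78,-0.52,-0.21],"turn": [0,0,0.8],"fingers": 0.3},
])

```text
clock: 0.52
eef_pos: [220.1, 433.8, 246.9]
tcp_rot: [-3.141, 0.0, 2.486]
contact_force: [1.6, -0.2, 0.9]
opening: 0.699
grasp_force: 0.0
```

Request:
play_rows([
  {"dp": [-0.82,-0.46,-0.21],"turn": [0,0,0.8],"fingers": 0.3},
  {"dp": [-0.86,-0.38,-0.21],"turn": [0,0,0.8],"fingers": 0.3},
  {"dp": [-0.94,-0.33,0],"turn": [0,0,0.32],"fingers": 0.3},
  {"dp": [-0.95,-0.3,0],"turn": [0,0,0.32],"fingers": 0.3},
  {"dp": [-0.96,-0.27,0],"turn": [0,0,0.32],"fingers": 0.3},
])

```text
clock: 0.93
eef_pos: [298.2, 255.5, 263.8]
tcp_rot: [3.141, 0.0, 2.221]
contact_force: [1.4, 0.2, -0.1]
opening: 0.696
grasp_force: 0.0
```

Request:
play_rows([
  {"dp": [-0.97,-0.23,0],"turn": [0,0,0.32],"fingers": 0.3},
  {"dp": [-0.98,-0.2,0],"turn": [0,0,0.32],"fingers": 0.3},
  {"dp": [-0.98,-0.17,0],"turn": [0,0,0.32],"fingers": 0.3},
  {"dp": [-0.98,-0.14,0],"turn": [0,0,0.32],"fingers": 0.3},
  {"dp": [-0.98,-0.1,0],"turn": [0,0,0.32],"fingers": 0.3},
])

```text
clock: 1.35
eef_pos: [378.1, 73.4, 263.9]
tcp_rot: [3.141, 0.0, 2.053]
contact_force: [0.7, 0.6, 0.2]
opening: 0.701
grasp_force: 0.0
```

Request:
play_rows([
  {"dp": [-0.98,-0.07,0],"turn": [0,0,0.32],"fingers": 0.3},
  {"dp": [-0.98,-0.04,0],"turn": [0,0,0.32],"fingers": 0.3},
  {"dp": [-0.98,0,0],"turn": [0,0,0.32],"fingers": 0.3},
  {"dp": [-0.98,0.03,0],"turn": [0,0,0.32],"fingers": 0.3},
  {"dp": [-0.98,0.06,0],"turn": [0,0,0.32],"fingers": 0.3},
])

```text
clock: 1.77
eef_pos: [456.8, -106.5, 263.7]
tcp_rot: [-3.142, -0.0, 1.885]
contact_force: [1.4, 0.7, 0.6]
opening: 0.699
grasp_force: 0.0
```

Request:
play_rows([
  {"dp": [-0.98,0.09,0],"turn": [0,0,0.32],"fingers": 0.3},
  {"dp": [-0.98,0.13,0],"turn": [0,0,0.32],"fingers": 0.3},
  {"dp": [-0.98,0.16,0],"turn": [0,0,0.32],"fingers": 0.3},
  {"dp": [-0.97,0.19,0],"turn": [0,0,0.32],"fingers": 0.3},
  {"dp": [0,0,0],"turn": [0,0,0],"fingers": 0.3},
])

```text
clock: 2.18
eef_pos: [521.7, -255.1, 263.0]
tcp_rot: [3.141, 0.002, 1.748]
contact_force: [-1.1, 0.6, 0.2]
opening: 0.702
grasp_force: 0.0
```

```bash
python3 - <<'E'
from h import *
from rig import r
s=r.sense();print(s["clock"],s["eef_pos"],s["tcp_rot"],s["opening"],s["qpos"])
f=r.grab_frame("wrist");np.savez("w0.npz",**f);cv2.imwrite("pics/w0.png",f["pixels"][:,:,::-1])
print(f["fx"],f["cx"],f["cy"],f["pose"].round(2).tolist())
plan(s["eef_pos"],s["tcp_rot"],[([539,-289.5,220],.155,2,.3)])
E
```

```text
2.1833 [ 521.72733616 -255.13679243  263.04754856] [3.14120078e+00 2.47014288e-03 1.74786406e+00] 0.7020048183207643 [-0.45629281  0.23280147  1.66623605 -0.00185945  1.24077782 -0.63276002]
297.3186396354542 253.09677851786716 191.6032231905095 [[0.98, 0.17, 0.06, 509.16], [0.18, -0.94, -0.3, -177.06], [0.0, 0.31, -0.95, 429.55], [0.0, 0.0, 0.0, 1.0]]
[{"dp": [-0.46, 0.137, 0.539], "turn": [0.002, 0.012, 0.105], "fingers": 0.3}, {"dp": [-0.458, 0.141, 0.539], "turn": [0.002, 0.012, 0.106], "fingers": 0.3}]
[ 538.97989326 -289.49529769  219.99854464] [-3.14159233e+00 -4.75485478e-05  1.72576868e+00]
```

View pics/w0.png

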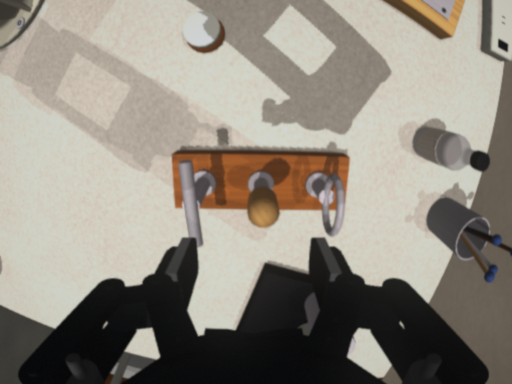

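The wrist view shows the wig post between the bar post and the loop post, with its collar at about (261,181) and its dome at about (264,213). I'll use this as a nearer check on the position.

```bash
cat >> h.py <<'E'
def fonz(f,u,v,z):
    a=np.array([u-f["cx"],v-f["cy"]]);rr=np.hypot(*a);t=rr/f["fx"];d=np.r_[a/rr*np.sin(t),np.cos(t)]
    P=f["pose"];d=P[:3,:3]@d;o=P[:3,3];return (o+d*(z-o[2])/d[2]).round(1)
def fproj(f,p):
    q=(np.linalg.inv(f["pose"])@np.r_[p,1])[:3];h=np.hypot(q[0],q[1]);t=np.arctan2(h,q[2])*f["fx"];return (f["cx"]+q[0]/h*t).round(1),(f["cy"]+q[1]/h*t).round(1)
E
python3 - <<'E'
from h import *
W=dict(np.load("w0.npz"))
print(fonz(W,261,181,42),[fonz(W,*c,34) for c in[(174,159),(348,159)]])
for z in(42,106,140,159):print(z,fproj(W,[539,-289.5,z]))
# wooden knob centroid
p=W["pixels"][185:230,240:290].astype(int);m=(p[...,0]-p[...,2]>40)&(p[...,1]>p[...,0]*.6)
ys,xs=np.nonzero(m);print(xs.min()+240,xs.max()+240,ys.min()+185,ys.max()+185,m.sum())
for y in range(195,230,4):
    q=np.nonzero(m[y-185])[0];print(y,q.min()+240 if len(q) else 0,q.max()+240 if len(q) else 0)
E
```

```text
[ 539.4 -283.2   42. ] [array([ 415.6, -275.3,   34. ]), array([ 654.4, -231.6,   34. ])]
42 (np.float64(259.8), np.float64(185.3))
106 (np.float64(261.1), np.float64(201.2))
140 (np.float64(261.9), np.float64(212.1))
159 (np.float64(262.4), np.float64(219.3))
240 289 185 227 900
195 249 275
199 248 276
203 247 277
207 246 279
211 248 277
215 248 277
219 249 276
223 252 273
227 259 267
```

```bash
python3 - <<'E'
from h import *
W=dict(np.load("w0.npz"))
th=np.linspace(0,6.28,60)
for y in(-286,-289.5,-293):
    P=[]
    for z,R in[(129,17),(146,17),(150,16.2),(154,13.4),(157,9.5),(159,0)]:
        P+= [fproj(W,[539+R*np.cos(t),y+R*np.sin(t),z]) for t in th]
    P=np.array(P);print(y,P.min(0),P.max(0))
E
```

```text
-286 [246.1 190.4] [279.2 227.2]
-289.5 [245.6 193.5] [278.5 230.2]
-293 [245.  196.5] [277.8 233.2]
```

Request:
play_rows([
  {"dp": [-0.44,0.14,0.54],"turn": [0,0.01,0.1],"fingers": 0.3},
  {"dp": [-0.44,0.14,0.54],"turn": [0,0.01,0.1],"fingers": 0.3},
  {"dp": [0,0,0],"turn": [0,0,0],"fingers": 0.3},
])

```text
clock: 2.48
eef_pos: [535.7, -282.4, 216.3]
tcp_rot: [-3.137, -0.005, 1.731]
contact_force: [-2.1, 1.9, -0.8]
opening: 0.701
grasp_force: 0.0
```

```bash
python3 - <<'E'
from h import *
from rig import r
s=r.sense();print(s["clock"],s["eef_pos"],s["tcp_rot"],s["contact_force"])
plan(s["eef_pos"],s["tcp_rot"],[([539.3,-288,107],.155,5,.3)])
E
```

```text
2.4833 [ 535.71240375 -282.44897251  216.32236898] [-3.13727727 -0.00479784  1.73097634] [-2.10712934  1.91784951 -0.78023549]
[{"dp": [-0.033, 0.016, 0.546], "turn": [-0.008, -0.009, 0.01], "fingers": 0.3}, {"dp": [-0.032, 0.015, 0.547], "turn": [-0.008, -0.009, 0.01], "fingers": 0.3}, {"dp": [-0.032, 0.015, 0.546], "turn": [-0.008, -0.009, 0.01], "fingers": 0.3}, {"dp": [-0.031, 0.014, 0.547], "turn": [-0.009, -0.009, 0.01], "fingers": 0.3}, {"dp": [-0.031, 0.014, 0.546], "turn": [-0.008, -0.01, 0.01], "fingers": 0.3}]
[ 539.30334108 -287.99510059  107.0167676 ] [-3.14155813e+00  3.07617437e-05  1.72575076e+00]
```

Request:
play_rows([
  {"dp": [0,0,0],"turn": [0,0,0],"fingers": 0.3},
  {"dp": [0,0,0],"turn": [0,0,0],"fingers": 0.3},
  {"dp": [0,0,0],"turn": [0,0,0],"fingers": 0.3},
])

```text
clock: 2.73
eef_pos: [537.1, -281.3, 221.7]
tcp_rot: [3.141, -0.002, 1.733]
contact_force: [0.4, 0.2, 0.0]
opening: 0.702
grasp_force: 0.0
```

```bash
python3 - <<'E'
from h import *
from rig import r
s=r.sense();print(s["clock"],s["eef_pos"],s["tcp_rot"],s["contact_force"])
plan(s["eef_pos"],s["tcp_rot"],[([539.3,-288,107],.155,5,.3)])
E
```

```text
2.7333 [ 537.05641333 -281.31370633  221.66536536] [ 3.14072405e+00 -1.67493812e-03  1.73254103e+00] [0.36857521 0.20541589 0.03850169]
[{"dp": [-0.036, 0.005, 0.573], "turn": [0.002, -0.003, 0.013], "fingers": 0.3}, {"dp": [-0.036, 0.005, 0.573], "turn": [0.002, -0.003, 0.013], "fingers": 0.3}, {"dp": [-0.035, 0.006, 0.573], "turn": [0.001, -0.003, 0.013], "fingers": 0.3}, {"dp": [-0.035, 0.006, 0.574], "turn": [0.002, -0.004, 0.013], "fingers": 0.3}, {"dp": [-0.035, 0.006, 0.573], "turn": [0.001, -0.003, 0.012], "fingers": 0.3}]
[ 539.3201114  -288.00197268  107.01866896] [ 3.14156765e+00 -2.16367256e-06  1.72583831e+00]
```

Request:
play_rows([
  {"dp": [-0.18,0.03,0.1],"turn": [0,0,0.06],"fingers": 0.3},
  {"dp": [0,0,0.7],"turn": [0,0,0],"fingers": 0.3},
  {"dp": [0,0,0.8],"turn": [0,0,0],"fingers": 0.3},
  {"dp": [0,0,0.8],"turn": [0,0,0],"fingers": 0.3},
  {"dp": [0,0,0.46],"turn": [0,0,0],"fingers": 0.3},
])

```text
clock: 3.15
eef_pos: [538.2, -288.1, 103.7]
tcp_rot: [-3.14, -0.003, 1.726]
contact_force: [-1.2, 0.3, 0.3]
opening: 0.701
grasp_force: 0.0
```

Request:
play_rows([
  {"dp": [0,0,0],"turn": [0,0,0],"fingers": 0.3},
  {"dp": [0,0,0],"turn": [0,0,0],"fingers": 0.3},
  {"dp": [0,0,0],"turn": [0,0,0],"fingers": 0.3},
  {"dp": [0,0,0],"turn": [0,0,0],"fingers": 0.3},
])

```text
clock: 3.48
eef_pos: [540.6, -289.4, 108.2]
tcp_rot: [3.139, -0.0, 1.726]
contact_force: [-0.4, -0.3, -0.1]
opening: 0.699
grasp_force: 0.0
```

```bash
python3 - <<'E'
from h import *
from rig import r
s=r.sense();print(s["clock"],s["eef_pos"],s["tcp_rot"],s["contact_force"])
a=r.grab_frame("side")["pixels"][230:384,290:450,::-1];w=r.grab_frame("wrist")["pixels"][150:,100:420,::-1]
o=np.zeros((468,800,3),np.uint8);o[:462,:480]=cv2.resize(np.ascontiguousarray(a),(480,462));o[:234,480:]=w
cv2.imwrite("pics/c2.png",o)
E
```

```text
3.4833 [ 540.59062267 -289.44079777  108.24334801] [ 3.13900651e+00 -1.02361775e-04  1.72552204e+00] [-0.43291976 -0.29271529 -0.06188069]
```

View pics/c2.png

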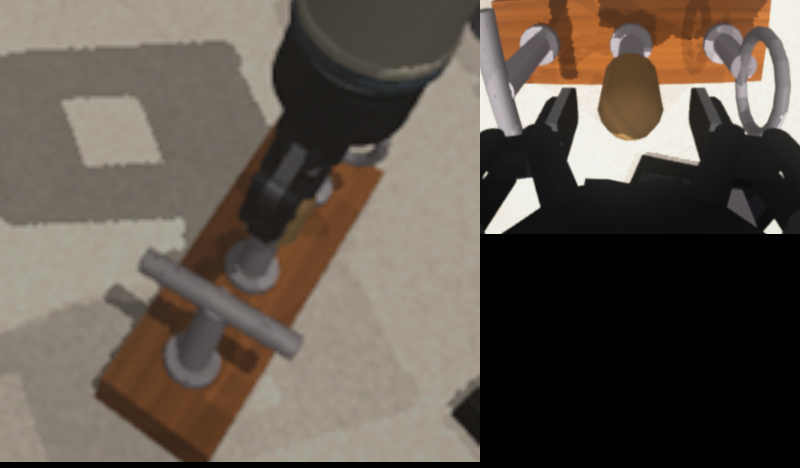

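The knob sits midway between the pads, at about (631,95) in the crop, and the fingers clear both neighbours. Closing the gripper.

Request:
play_rows([
  {"dp": [0,0,0],"turn": [0,0,0],"fingers": 0.5},
  {"dp": [0,0,0],"turn": [0,0,0],"fingers": 0.6},
  {"dp": [0,0,0],"turn": [0,0,0],"fingers": 0.7},
  {"dp": [0,0,0],"turn": [0,0,0],"fingers": 1},
  {"dp": [0,0,0],"turn": [0,0,0],"fingers": 1},
], force=60)

```text
clock: 4.0
eef_pos: [539.7, -289.2, 107.2]
tcp_rot: [3.141, -0.001, 1.726]
contact_force: [-2.2, 0.9, 7.2]
opening: 0.369
grasp_force: 59.2
```

Request:
play_rows([
  {"dp": [0,0,0],"turn": [0,0,0],"fingers": 1},
  {"dp": [0,0,0],"turn": [0,0,0],"fingers": 1},
  {"dp": [0,0,0],"turn": [0,0,0],"fingers": 1},
])

```text
clock: 4.25
eef_pos: [539.7, -289.2, 107.3]
tcp_rot: [3.141, -0.001, 1.725]
contact_force: [-1.9, 1.5, 6.2]
opening: 0.37
grasp_force: 59.2
```

```bash
python3 - <<'E'
from h import *
from rig import r
s=r.sense();print(s)
E
```

```text
{'clock': 4.25, 'qpos': array([-0.49518435,  0.43888404,  1.74428315,  0.0017853 ,  0.95838959,
       -0.65091358]), 'qvel': array([-0.00076006,  0.0005641 , -0.00091134,  0.00045937,  0.00227523,
        0.0003706 ]), 'joint_efforts': array([ 3.97096602e-01, -5.78813410e+01, -2.80780989e+01,  1.89104159e-01,
       -5.34910038e-01, -2.60308145e-03]), 'eef_pos': array([ 539.69303062, -289.15242693,  107.26156148]), 'tcp_rot': array([ 3.14067954e+00, -1.14090194e-03,  1.72549985e+00]), 'contact_force': array([-1.9176639 ,  1.51773587,  6.18834626]), 'wrist_torque': array([ 0.01412147,  0.33461776, -0.00147153]), 'grasp_force': 59.22375787049532, 'opening': 0.36999149918939145}
```

Request:
play_rows([
  {"dp": [0,0,-0.3],"turn": [0,0,0],"fingers": 1},
  {"dp": [0,0,-0.6],"turn": [0,0,0],"fingers": 1},
  {"dp": [0,0,-0.8],"turn": [0,0,0],"fingers": 1},
  {"dp": [0,0,-0.8],"turn": [0,0,0],"fingers": 1},
  {"dp": [0,0,-0.5],"turn": [0,0,0],"fingers": 1},
])

```text
clock: 4.67
eef_pos: [539.8, -289.2, 229.6]
tcp_rot: [3.14, -0.001, 1.725]
contact_force: [0.7, 0.2, -5.6]
opening: 0.366
grasp_force: 61.0
```

```bash
python3 - <<'E'
from h import *
from rig import r
s=r.sense();print(s["eef_pos"],s["contact_force"],s["opening"],s["grasp_force"])
plan(s["eef_pos"],s["tcp_rot"],[([561.5,103,225],-.239,14,1)])
E
```

```text
[ 539.76350413 -289.22373564  229.56866929] [ 0.70807497  0.22866529 -5.64590418] 0.36552378790927226 61.03300217539072
[{"dp": [0.686, 0.146, 0.009], "turn": [0.001, -0.001, 0.269], "fingers": 1}, {"dp": [0.69, 0.127, 0.009], "turn": [0.001, -0.001, 0.268], "fingers": 1}, {"dp": [0.693, 0.107, 0.009], "turn": [0.001, -0.001, 0.269], "fingers": 1}, {"dp": [0.696, 0.088, 0.009], "turn": [0.001, -0.001, 0.268], "fingers": 1}, {"dp": [0.698, 0.068, 0.009], "turn": [0.001, -0.001, 0.269], "fingers": 1}]
[{"dp": [0.7, 0.049, 0.008], "turn": [0.001, -0.001, 0.268], "fingers": 1}, {"dp": [0.701, 0.029, 0.008], "turn": [0.001, -0.001, 0.269], "fingers": 1}, {"dp": [0.701, 0.009, 0.008], "turn": [0.001, -0.001, 0.268], "fingers": 1}, {"dp": [0.701, -0.01, 0.008], "turn": [0.001, -0.001, 0.269], "fingers": 1}, {"dp": [0.701, -0.03, 0.008], "turn": [0.001, -0.0, 0.268], "fingers": 1}]
[{"dp": [0.7, -0.05, 0.009], "turn": [0.001, -0.001, 0.269], "fingers": 1}, {"dp": [0.698, -0.07, 0.008], "turn": [0.001, -0.0, 0.268], "fingers": 1}, {"dp": [0.696, -0.089, 0.008], "turn": [0.001, -0.001, 0.269], "fingers": 1}, {"dp": [0.693, -0.108, 0.009], "turn": [0.002, -0.0, 0.268], "fingers": 1}]
[561.51482203 102.99230503 224.99604331] [-3.14155617e+00 -1.18059984e-05  1.33182303e+00]
```

Request:
play_rows([
  {"dp": [0.4,0.08,0],"turn": [0,0,0.27],"fingers": 1},
  {"dp": [0.69,0.13,0],"turn": [0,0,0.27],"fingers": 1},
  {"dp": [0.7,0.11,0],"turn": [0,0,0.27],"fingers": 1},
  {"dp": [0.7,0.09,0],"turn": [0,0,0.27],"fingers": 1},
  {"dp": [0.7,0.07,0],"turn": [0,0,0.27],"fingers": 1},
])

```text
clock: 5.08
eef_pos: [545.8, -158.8, 226.5]
tcp_rot: [-3.14, -0.002, 1.582]
contact_force: [0.8, 0.2, -4.7]
opening: 0.368
grasp_force: 61.0
```

Request:
play_rows([
  {"dp": [0.7,0.05,0],"turn": [0,0,0.27],"fingers": 1},
  {"dp": [0.7,0.03,0],"turn": [0,0,0.27],"fingers": 1},
  {"dp": [0.7,0.01,0],"turn": [0,0,0.27],"fingers": 1},
  {"dp": [0.7,-0.01,0],"turn": [0,0,0.27],"fingers": 1},
  {"dp": [0.7,-0.03,0],"turn": [0,0,0.27],"fingers": 1},
])

```text
clock: 5.5
eef_pos: [553.9, -18.8, 226.9]
tcp_rot: [-3.14, -0.002, 1.441]
contact_force: [-0.3, 0.7, -5.8]
opening: 0.365
grasp_force: 61.0
```

Request:
play_rows([
  {"dp": [0.7,-0.05,0],"turn": [0,0,0.27],"fingers": 1},
  {"dp": [0.7,-0.07,0],"turn": [0,0,0.27],"fingers": 1},
  {"dp": [0.7,-0.09,0],"turn": [0,0,0.27],"fingers": 1},
  {"dp": [0.69,-0.11,0],"turn": [0,0,0.27],"fingers": 1},
  {"dp": [0.28,-0.04,0],"turn": [0,0,0],"fingers": 1},
])

```text
clock: 5.92
eef_pos: [561.5, 106.5, 227.1]
tcp_rot: [-3.14, -0.003, 1.329]
contact_force: [0.8, 0.8, -4.2]
opening: 0.367
grasp_force: 61.0
```

Request:
play_rows([
  {"dp": [0,0,0],"turn": [0,0,0],"fingers": 1},
  {"dp": [0,0,0],"turn": [0,0,0],"fingers": 1},
  {"dp": [0,0,0],"turn": [0,0,0],"fingers": 1},
  {"dp": [0,0,0],"turn": [0,0,0],"fingers": 1},
])

```text
clock: 6.25
eef_pos: [561.9, 102.2, 226.9]
tcp_rot: [-3.14, -0.001, 1.329]
contact_force: [-0.0, 0.8, -4.0]
opening: 0.367
grasp_force: 61.0
```

```bash
python3 - <<'E'
from h import *
from rig import r
s=r.sense();print(s["eef_pos"],s["tcp_rot"],s["contact_force"],s["wrist_torque"])
fs={n:r.grab_frame(n) for n in("side","wrist","top")}
for n,f in fs.items(): np.savez(n+"1.npz",**f)
o=np.zeros((600,800,3),np.uint8)
o[:384,:512]=fs["wrist"]["pixels"][:,:,::-1]
c=np.ascontiguousarray(fs["side"]["pixels"][60:260,180:324,::-1]);o[:400,512:]=cv2.resize(c,(288,400))
cv2.imwrite("pics/c3.png",o)
p=s["eef_pos"];e=[p[0],p[1],p[2]-99.3]
print("exp tip side",proj(fs["side"],e),"collar",proj(fs["side"],[p[0],p[1],p[2]-73]),"wrist",fproj(fs["wrist"],e))
plan(s["eef_pos"],s["tcp_rot"],[([561.5,103,225],-.239,1,1)])
E
```

```text
[561.87832675 102.17013337 226.93122606] [-3.14046427e+00 -1.39003113e-03  1.32890531e+00] [-0.04337247  0.78596275 -4.03626489] [-0.02033561 -0.00252346  0.02175836]
exp tip side (np.float64(250.67530711906107), np.float64(176.80831985911672)) collar (np.float64(250.75867282284037), np.float64(169.02577179918325)) wrist (np.float64(251.9), np.float64(185.8))
[{"dp": [0.018, -0.014, 0.048], "turn": [-0.011, -0.013, -0.028], "fingers": 1}]
[561.5056341  103.00642218 225.01286185] [ 3.14156704e+00 -3.02903634e-05  1.33183822e+00]
```

View pics/c3.png

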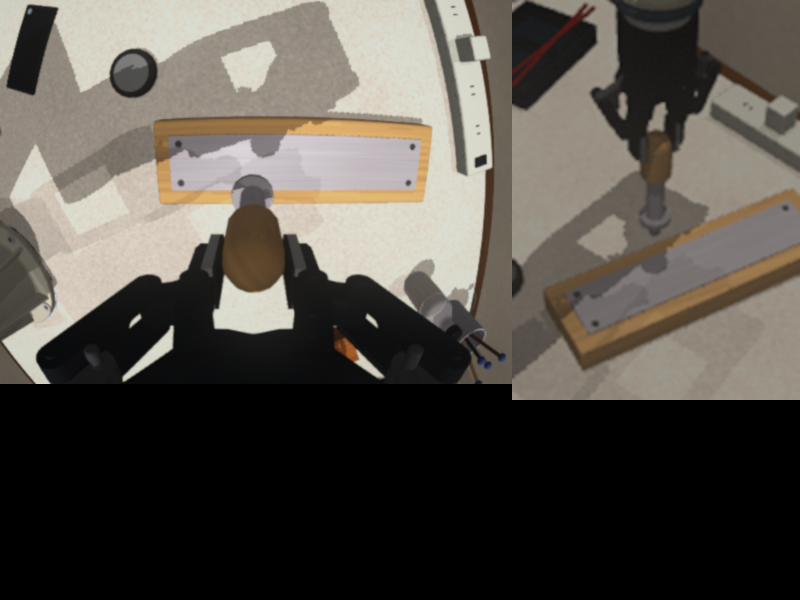

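```bash
python3 - <<'E'
from h import *
W=dict(np.load("wrist1.npz"))
q=np.array([fonz(W,*c,40) for c in[(412,147),(408,183),(181,183),(179,144)]]);m=q.mean(0);a=(q[0]+q[1]-q[2]-q[3])/2
print(q,m,np.linalg.norm(a),np.arctan2(a[1],a[0]))
# refine screws in top/side (dark blobs) by local weighted min
for n in("top0","side0"):
    f=dict(np.load(n+".npz"));g=cv2.cvtColor(f["pixels"],cv2.COLOR_RGB2GRAY).astype(float)
    u=np.array([np.cos(-.239),np.sin(-.239),0]);v=np.array([-u[1],u[0],0]);P=[]
    for sx,sy in[(1,1),(1,-1),(-1,-1),(-1,1)]:
        x,y=proj(f,np.array([619.7,89,40])+u*152*sx+v*25*sy);x,y=int(round(x)),int(round(y))
        w=g[y-4:y+5,x-4:x+5];w=np.clip(np.median(w)-15-w,0,None);yy,xx=np.mgrid[y-4:y+5,x-4:x+5]
        P.append(onz(f,(w*xx).sum()/w.sum(),(w*yy).sum()/w.sum(),40))
    P=np.array(P);m=P.mean(0);a=(P[0]+P[1]-P[2]-P[3])/2;print(n,m.round(1),np.linalg.norm(a),np.arctan2(a[1],a[0]),[np.linalg.norm(P[i]-P[j]).round(1) for i,j in((0,1),(2,3))])
E
```

```text
[[773.9  79.5  40. ]
 [762.6  31.2  40. ]
 [469.2 102.1  40. ]
 [481.5 150.2  40. ]] [621.8   90.75  40.  ] 301.3354443141397 -0.23717135234589945
top0 [620.2  89.2  40. ] 304.33139703085715 -0.23813692792201424 [np.float64(50.1), np.float64(50.8)]
side0 [621.9  90.5  40. ] 304.30447384057976 -0.23794081332634254 [np.float64(49.8), np.float64(50.8)]
```

Request:
play_rows([
  {"dp": [0.05,0.09,0.3],"turn": [-0.01,-0.01,-0.03],"fingers": 1},
  {"dp": [0,0,0.6],"turn": [0,0,0],"fingers": 1},
  {"dp": [0,0,0.6],"turn": [0,0,0],"fingers": 1},
  {"dp": [0,0,0.35],"turn": [0,0,0],"fingers": 1},
  {"dp": [0,0,0.1],"turn": [0,0,0],"fingers": 1},
])

```text
clock: 6.82
eef_pos: [564.2, 103.8, 145.4]
tcp_rot: [-3.137, 0.001, 1.333]
contact_force: [-0.9, 0.2, -5.3]
opening: 0.366
grasp_force: 61.0
```

Request:
play_rows([
  {"dp": [0,0,0],"turn": [0,0,0],"fingers": 1},
  {"dp": [0,0,0],"turn": [0,0,0],"fingers": 1},
  {"dp": [0,0,0],"turn": [0,0,0],"fingers": 1},
  {"dp": [0,0,0],"turn": [0,0,0],"fingers": 1},
])

```text
clock: 7.15
eef_pos: [567.0, 104.5, 150.1]
tcp_rot: [3.139, -0.002, 1.333]
contact_force: [-0.8, 0.1, -4.7]
opening: 0.367
grasp_force: 61.0
```

```bash
cat >> h.py <<'E'
def st():
    from rig import r
    s=r.sense();d=s["eef_pos"]-np.array([621.2,90,139.3]);a=-.238
    u=np.array([np.cos(a),np.sin(a)]);v=np.array([-u[1],u[0]])
    print("clk",s["clock"],"plate x,y,tip z",(d[:2]@u).round(2),(d[:2]@v).round(2),d[2].round(2),"F(u,v,z)",(s["contact_force"][:2]@u).round(2),(s["contact_force"][:2]@v).round(2),s["contact_force"][2].round(2),"rpy",s["tcp_rot"].round(4),"T",s["wrist_torque"].round(2),s["grasp_force"].round(1))
E
python3 -c "from h import *;st()"
```

```text
Traceback (most recent call last):
  File "h.py", line 32, in st
    print("clk",s["clock"],"plate x,y,tip z",(d[:2]@u).round(2),(d[:2]@v).round(2),d[2].round(2),"F(u,v,z)",(s["contact_force"][:2]@u).round(2),(s["contact_force"][:2]@v).round(2),s["contact_force"][2].round(2),"rpy",s["tcp_rot"].round(4),"T",s["wrist_torque"].round(2),s["grasp_force"].round(1))
                                                                                                                                                                                                                                                                              ^^^^^^^^^^^^^^^^^^^^^^
AttributeError: 'float' object has no attribute 'round'
```

Request:
play_rows([
  {"dp": [0,0,0.05],"turn": [0,0,0],"fingers": 1},
  {"dp": [0,0,0.05],"turn": [0,0,0],"fingers": 1},
  {"dp": [0,0,0.05],"turn": [0,0,0],"fingers": 1},
  {"dp": [0,0,0.03],"turn": [0,0,0],"fingers": 1},
  {"dp": [0,0,0],"turn": [0,0,0],"fingers": 1},
])

```text
clock: 7.57
eef_pos: [565.8, 104.4, 141.4]
tcp_rot: [-3.141, -0.001, 1.333]
contact_force: [0.6, -0.6, -5.1]
opening: 0.365
grasp_force: 61.0
```

```bash
sed -i 's/,s\["grasp_force"\].round(1))/)/' h.py; python3 -c "from h import *;st()"
```

```text
clk 7.5667 plate x,y,tip z -57.21 0.94 2.08 F(u,v,z) 0.69 -0.47 -5.11 rpy [-3.1413e+00 -6.0000e-04  1.3328e+00] T [ 0.02 -0.03  0.02]
```

Request:
play_rows([
  {"dp": [-0.022,0,0.02],"turn": [0,0,0],"fingers": 1},
  {"dp": [0,0,0.02],"turn": [0,0,0],"fingers": 1},
  {"dp": [0,0,0.01],"turn": [0,0,0],"fingers": 1},
  {"dp": [0,0,0],"turn": [0,0,0],"fingers": 1},
])

```text
clock: 7.9
eef_pos: [565.8, 103.5, 139.6]
tcp_rot: [3.142, -0.001, 1.333]
contact_force: [-0.2, 0.0, -4.5]
opening: 0.364
grasp_force: 61.0
```

```bash
python3 -c "from h import *;st()"
```

```text
clk 7.9 plate x,y,tip z -57.03 0.1 0.35 F(u,v,z) -0.22 -0.05 -4.53 rpy [ 3.1415e+00 -8.0000e-04  1.3327e+00] T [-0.06 -0.   -0.02]
```

Near contact; lower in 0.4 mm steps until it touches.

Request:
play_rows([
  {"dp": [0,0,0.01],"turn": [0,0,0],"fingers": 1},
  {"dp": [0,0,0.01],"turn": [0,0,0],"fingers": 1},
  {"dp": [0,0,0],"turn": [0,0,0],"fingers": 1},
])

```text
clock: 8.15
eef_pos: [566.1, 103.7, 139.2]
tcp_rot: [3.141, -0.001, 1.333]
contact_force: [-0.0, 0.7, -2.9]
opening: 0.367
grasp_force: 61.3
```

```bash
python3 -c "from h import *;st()"
```

```text
clk 8.15 plate x,y,tip z -56.78 0.28 -0.1 F(u,v,z) -0.2 0.67 -2.91 rpy [ 3.1410e+00 -1.1000e-03  1.3327e+00] T [0.05 0.08 0.01]
```

Request:
play_rows([
  {"dp": [0,0,0.01],"turn": [0,0,0],"fingers": 1},
  {"dp": [0,0,0],"turn": [0,0,0],"fingers": 1},
])

```text
clock: 8.32
eef_pos: [566.2, 103.7, 139.1]
tcp_rot: [3.141, -0.001, 1.333]
contact_force: [-1.1, 0.2, 2.3]
opening: 0.364
grasp_force: 61.7
```

```bash
python3 -c "from h import *;st()"
```

```text
clk 8.3167 plate x,y,tip z -56.66 0.39 -0.23 F(u,v,z) -1.1 -0.09 2.29 rpy [ 3.1407e+00 -1.3000e-03  1.3328e+00] T [0.05 0.27 0.02]
```

Request:
play_rows([
  {"dp": [0,0.05,0],"turn": [0,0,0],"fingers": 1},
  {"dp": [0,0.075,0],"turn": [0,0,0],"fingers": 1},
  {"dp": [0,0.075,0],"turn": [0,0,0],"fingers": 1},
  {"dp": [0,0.075,0],"turn": [0,0,0],"fingers": 1},
])

```text
clock: 8.65
eef_pos: [573.5, 101.5, 138.8]
tcp_rot: [-3.135, -0.0, 1.332]
contact_force: [-13.1, 3.7, 14.2]
opening: 0.367
grasp_force: 64.7
```

```bash
python3 -c "from h import *;st()"
```

```text
clk 8.65 plate x,y,tip z -49.06 -0.08 -0.53 F(u,v,z) -13.55 0.47 14.24 rpy [-3.1348e+00 -1.0000e-04  1.3321e+00] T [ 0.95  3.94 -0.04]
```

Request:
play_rows([
  {"dp": [0,0,-0.005],"turn": [0,0,0],"fingers": 1},
  {"dp": [0,0,0],"turn": [0,0,0],"fingers": 1},
])

```text
clock: 8.82
eef_pos: [574.2, 101.4, 138.9]
tcp_rot: [-3.137, -0.0, 1.332]
contact_force: [-8.7, 1.7, 10.5]
opening: 0.371
grasp_force: 63.6
```

```bash
python3 -c "from h import *;st()"
```

```text
clk 8.8167 plate x,y,tip z -48.34 -0.04 -0.38 F(u,v,z) -8.82 -0.4 10.51 rpy [-3.1365e+00 -2.0000e-04  1.3322e+00] T [ 0.68  2.84 -0.03]
```

Request:
play_rows([
  {"dp": [0,0,-0.015],"turn": [0,0,0],"fingers": 1},
  {"dp": [0,0.03,0],"turn": [0,0,0],"fingers": 1},
  {"dp": [0,0,0],"turn": [0,0,0],"fingers": 1},
])

```text
clock: 9.07
eef_pos: [577.2, 100.8, 139.2]
tcp_rot: [-3.14, -0.001, 1.333]
contact_force: [-4.5, 1.1, 2.7]
opening: 0.368
grasp_force: 61.9
```

```bash
python3 -c "from h import *;st()"
```

```text
clk 9.0667 plate x,y,tip z -45.31 0.08 -0.1 F(u,v,z) -4.65 -0.02 2.65 rpy [-3.1403e+00 -6.0000e-04  1.3327e+00] T [ 0.37  1.3  -0.  ]
```

Request:
play_rows([
  {"dp": [0,0.05,0],"turn": [0,0,0],"fingers": 1},
  {"dp": [0,0.05,0],"turn": [0,0,0],"fingers": 1},
  {"dp": [0,0.05,0],"turn": [0,0,0],"fingers": 1},
  {"dp": [0,0.05,0],"turn": [0,0,0],"fingers": 1},
  {"dp": [0,0.05,0],"turn": [0,0,0],"fingers": 1},
])

```text
clock: 9.48
eef_pos: [586.8, 98.4, 139.2]
tcp_rot: [-3.14, -0.001, 1.333]
contact_force: [-4.8, 0.1, 3.4]
opening: 0.363
grasp_force: 62.1
```

```bash
python3 -c "from h import *;st()"
```

```text
clk 9.4833 plate x,y,tip z -35.43 0.02 -0.13 F(u,v,z) -4.68 -1.03 3.36 rpy [-3.1399e+00 -5.0000e-04  1.3326e+00] T [0.34 1.6  0.04]
```

Steady sliding at about 8 N; continue.

Request:
play_rows([
  {"dp": [0,0.05,0],"turn": [0,0,0],"fingers": 1},
  {"dp": [0,0.05,0],"turn": [0,0,0],"fingers": 1},
  {"dp": [0,0.05,0],"turn": [0,0,0],"fingers": 1},
  {"dp": [0,0.05,0],"turn": [0,0,0],"fingers": 1},
  {"dp": [0,0.05,0],"turn": [0,0,0],"fingers": 1},
])

```text
clock: 9.9
eef_pos: [596.4, 96.0, 139.1]
tcp_rot: [-3.14, -0.001, 1.333]
contact_force: [-5.4, 1.8, 3.0]
opening: 0.367
grasp_force: 62.1
```

```bash
python3 -c "from h import *;st()"
```

```text
clk 9.9 plate x,y,tip z -25.48 0.02 -0.15 F(u,v,z) -5.65 0.46 3.0 rpy [-3.1398e+00 -5.0000e-04  1.3326e+00] T [ 0.38  1.6  -0.  ]
```

Request:
play_rows([
  {"dp": [0,0.05,0],"turn": [0,0,0],"fingers": 1},
  {"dp": [0,0.05,0],"turn": [0,0,0],"fingers": 1},
  {"dp": [0,0.05,0],"turn": [0,0,0],"fingers": 1},
  {"dp": [0,0.05,0],"turn": [0,0,0],"fingers": 1},
  {"dp": [0,0.05,0],"turn": [0,0,0],"fingers": 1},
])

```text
clock: 10.32
eef_pos: [606.1, 93.7, 139.1]
tcp_rot: [-3.14, -0.001, 1.333]
contact_force: [-5.2, 2.0, 3.1]
opening: 0.363
grasp_force: 62.1
```

```bash
python3 -c "from h import *;st()"
```

```text
clk 10.3167 plate x,y,tip z -15.5 0.03 -0.15 F(u,v,z) -5.5 0.71 3.09 rpy [-3.1398e+00 -5.0000e-04  1.3326e+00] T [ 0.4   1.58 -0.03]
```

Request:
play_rows([
  {"dp": [0,0.05,0],"turn": [0,0,0],"fingers": 1},
  {"dp": [0,0.05,0],"turn": [0,0,0],"fingers": 1},
  {"dp": [0,0.05,0],"turn": [0,0,0],"fingers": 1},
  {"dp": [0,0.05,0],"turn": [0,0,0],"fingers": 1},
  {"dp": [0,0.05,0],"turn": [0,0,0],"fingers": 1},
])

```text
clock: 10.73
eef_pos: [615.9, 91.3, 139.2]
tcp_rot: [-3.14, -0.001, 1.333]
contact_force: [-5.6, 1.7, 3.7]
opening: 0.367
grasp_force: 62.1
```

```bash
python3 -c "from h import *;st()"
```

```text
clk 10.7333 plate x,y,tip z -5.49 0.03 -0.11 F(u,v,z) -5.84 0.32 3.71 rpy [-3.1398e+00 -5.0000e-04  1.3326e+00] T [ 0.4   1.62 -0.02]
```

Request:
play_rows([
  {"dp": [0,0.05,0],"turn": [0,0,0],"fingers": 1},
  {"dp": [0,0.05,0],"turn": [0,0,0],"fingers": 1},
  {"dp": [0,0.05,0],"turn": [0,0,0],"fingers": 1},
  {"dp": [0,0.05,0],"turn": [0,0,0],"fingers": 1},
  {"dp": [0,0.05,0],"turn": [0,0,0],"fingers": 1},
])

```text
clock: 11.15
eef_pos: [625.6, 88.9, 139.2]
tcp_rot: [-3.14, -0.0, 1.333]
contact_force: [-5.9, 0.3, 4.3]
opening: 0.364
grasp_force: 62.1
```

```bash
python3 -c "from h import *;st()"
```

```text
clk 11.15 plate x,y,tip z 4.5 -0.01 -0.14 F(u,v,z) -5.8 -1.08 4.33 rpy [-3.1397e+00 -5.0000e-04  1.3326e+00] T [ 0.43  1.68 -0.02]
```

Request:
play_rows([
  {"dp": [0,0.05,0],"turn": [0,0,0],"fingers": 1},
  {"dp": [0,0.05,0],"turn": [0,0,0],"fingers": 1},
  {"dp": [0,0.05,0],"turn": [0,0,0],"fingers": 1},
  {"dp": [0,0.05,0],"turn": [0,0,0],"fingers": 1},
  {"dp": [0,0.05,0],"turn": [0,0,0],"fingers": 1},
])

```text
clock: 11.57
eef_pos: [635.3, 86.6, 139.2]
tcp_rot: [-3.14, -0.0, 1.333]
contact_force: [-5.5, 2.1, 3.6]
opening: 0.361
grasp_force: 62.1
```

```bash
python3 -c "from h import *;st()"
```

```text
clk 11.5667 plate x,y,tip z 14.47 0.03 -0.13 F(u,v,z) -5.82 0.71 3.57 rpy [-3.1397e+00 -5.0000e-04  1.3326e+00] T [0.42 1.68 0.01]
```

Request:
play_rows([
  {"dp": [0,0.05,0],"turn": [0,0,0],"fingers": 1},
  {"dp": [0,0.05,0],"turn": [0,0,0],"fingers": 1},
  {"dp": [0,0.05,0],"turn": [0,0,0],"fingers": 1},
  {"dp": [0,0.05,0],"turn": [0,0,0],"fingers": 1},
  {"dp": [0,0.05,0],"turn": [0,0,0],"fingers": 1},
])

```text
clock: 11.98
eef_pos: [645.0, 84.2, 139.2]
tcp_rot: [-3.14, -0.001, 1.333]
contact_force: [-5.1, 1.4, 3.6]
opening: 0.361
grasp_force: 62.1
```

```bash
python3 -c "from h import *;st()"
```

```text
clk 11.9833 plate x,y,tip z 24.49 0.02 -0.11 F(u,v,z) -5.31 0.19 3.65 rpy [-3.1397e+00 -5.0000e-04  1.3326e+00] T [ 0.39  1.65 -0.01]
```

Request:
play_rows([
  {"dp": [0,0.05,0],"turn": [0,0,0],"fingers": 1},
  {"dp": [0,0.05,0],"turn": [0,0,0],"fingers": 1},
  {"dp": [0,0.05,0],"turn": [0,0,0],"fingers": 1},
  {"dp": [0,0.05,0],"turn": [0,0,0],"fingers": 1},
  {"dp": [0,0.05,0],"turn": [0,0,0],"fingers": 1},
])

```text
clock: 12.4
eef_pos: [654.7, 81.9, 139.2]
tcp_rot: [-3.14, -0.0, 1.333]
contact_force: [-5.2, 1.3, 4.2]
opening: 0.363
grasp_force: 62.1
```

```bash
python3 -c "from h import *;st()"
```

```text
clk 12.4 plate x,y,tip z 34.46 0.0 -0.13 F(u,v,z) -5.36 0.07 4.22 rpy [-3.1397e+00 -5.0000e-04  1.3326e+00] T [ 0.4   1.68 -0.01]
```

Request:
play_rows([
  {"dp": [0,0.05,0],"turn": [0,0,0],"fingers": 1},
  {"dp": [0,0.05,0],"turn": [0,0,0],"fingers": 1},
  {"dp": [0,0.05,0],"turn": [0,0,0],"fingers": 1},
  {"dp": [0,0.05,0],"turn": [0,0,0],"fingers": 1},
  {"dp": [0,0.05,0],"turn": [0,0,0],"fingers": 1},
])

```text
clock: 12.82
eef_pos: [664.5, 79.5, 139.1]
tcp_rot: [-3.14, -0.001, 1.333]
contact_force: [-5.4, 1.6, 2.7]
opening: 0.361
grasp_force: 62.0
```

```bash
python3 -c "from h import *;st()"
```

```text
clk 12.8167 plate x,y,tip z 44.54 0.0 -0.15 F(u,v,z) -5.66 0.32 2.68 rpy [-3.1399e+00 -5.0000e-04  1.3326e+00] T [0.32 1.49 0.02]
```

Request:
play_rows([
  {"dp": [0,0.05,0],"turn": [0,0,0],"fingers": 1},
  {"dp": [0,0.05,0],"turn": [0,0,0],"fingers": 1},
  {"dp": [0,0.05,0],"turn": [0,0,0],"fingers": 1},
  {"dp": [0,0.05,0],"turn": [0,0,0],"fingers": 1},
  {"dp": [0,0.05,0],"turn": [0,0,0],"fingers": 1},
])

```text
clock: 13.23
eef_pos: [675.3, 77.0, 139.0]
tcp_rot: [3.141, -0.001, 1.333]
contact_force: [0.4, 0.3, -4.1]
opening: 0.368
grasp_force: 60.9
```

```bash
python3 -c "from h import *;st()"
```

```text
clk 13.2333 plate x,y,tip z 55.65 0.07 -0.28 F(u,v,z) 0.28 0.43 -4.12 rpy [ 3.1412e+00 -7.0000e-04  1.3328e+00] T [0.02 0.18 0.02]
```

Contact vanished at x≈+55, so the foot is probably over the plug. I'll probe downward gently.

Request:
play_rows([
  {"dp": [0,0,0.015],"turn": [0,0,0],"fingers": 1},
  {"dp": [0,0,0.015],"turn": [0,0,0],"fingers": 1},
  {"dp": [0,0,0],"turn": [0,0,0],"fingers": 1},
])

```text
clock: 13.48
eef_pos: [675.1, 77.1, 138.2]
tcp_rot: [3.141, -0.001, 1.333]
contact_force: [0.0, 0.2, -2.6]
opening: 0.365
grasp_force: 61.0
```

```bash
python3 -c "from h import *;st()"
```

```text
clk 13.4833 plate x,y,tip z 55.41 0.19 -1.1 F(u,v,z) -0.01 0.17 -2.63 rpy [ 3.1410e+00 -1.0000e-03  1.3327e+00] T [ 0.01  0.05 -0.02]
```

Request:
play_rows([
  {"dp": [0,0,0.02],"turn": [0,0,0],"fingers": 1},
  {"dp": [0,0,0.02],"turn": [0,0,0],"fingers": 1},
  {"dp": [0,0,0],"turn": [0,0,0],"fingers": 1},
])

```text
clock: 13.73
eef_pos: [674.8, 77.2, 136.7]
tcp_rot: [3.141, -0.001, 1.333]
contact_force: [-1.9, 0.4, -0.6]
opening: 0.364
grasp_force: 61.3
```

```bash
python3 -c "from h import *;st()"
```

```text
clk 13.7333 plate x,y,tip z 55.12 0.22 -2.56 F(u,v,z) -1.91 -0.05 -0.59 rpy [ 3.1414e+00 -1.0000e-03  1.3328e+00] T [ 0.1   0.39 -0.03]
```

Request:
play_rows([
  {"dp": [0,-0.035,0],"turn": [0,0,0],"fingers": 1},
  {"dp": [0,-0.035,0],"turn": [0,0,0],"fingers": 1},
  {"dp": [0,0,0.03],"turn": [0,0,0],"fingers": 1},
  {"dp": [0,0,0.03],"turn": [0,0,0],"fingers": 1},
  {"dp": [0,0,0],"turn": [0,0,0],"fingers": 1},
])

```text
clock: 14.15
eef_pos: [672.0, 77.8, 133.8]
tcp_rot: [-3.141, -0.001, 1.333]
contact_force: [0.1, 0.4, -3.6]
opening: 0.362
grasp_force: 60.9
```

```bash
python3 -c "from h import *;st()"
```

```text
clk 14.15 plate x,y,tip z 52.27 0.08 -5.53 F(u,v,z) -0.02 0.39 -3.63 rpy [-3.1415e+00 -7.0000e-04  1.3328e+00] T [ 0.05 -0.05  0.03]
```

Free at 5.5 mm depth. I'll go on down, checking lateral force as the full-diameter spigot enters.

Request:
play_rows([
  {"dp": [0,0,0.03],"turn": [0,0,0],"fingers": 1},
  {"dp": [0,0,0.03],"turn": [0,0,0],"fingers": 1},
  {"dp": [0,0,0.03],"turn": [0,0,0],"fingers": 1},
  {"dp": [0,0,0],"turn": [0,0,0],"fingers": 1},
])

```text
clock: 14.48
eef_pos: [671.9, 77.8, 130.2]
tcp_rot: [-3.141, -0.001, 1.333]
contact_force: [-1.1, -0.4, -3.8]
opening: 0.366
grasp_force: 60.9
```

```bash
python3 -c "from h import *;st()"
```

```text
clk 14.4833 plate x,y,tip z 52.2 0.08 -9.13 F(u,v,z) -0.95 -0.63 -3.82 rpy [-3.1412e+00 -7.0000e-04  1.3327e+00] T [ 0.12  0.17 -0.03]
```

Request:
play_rows([
  {"dp": [0,-0.006,0.06],"turn": [0,0,0],"fingers": 1},
  {"dp": [0,0,0.08],"turn": [0,0,0],"fingers": 1},
  {"dp": [0,0,0.08],"turn": [0,0,0],"fingers": 1},
  {"dp": [0,0,0.08],"turn": [0,0,0],"fingers": 1},
  {"dp": [0,0,0.04],"turn": [0,0,0],"fingers": 1},
])

```text
clock: 14.9
eef_pos: [671.7, 77.8, 116.3]
tcp_rot: [-3.141, -0.001, 1.333]
contact_force: [-1.1, 0.2, -1.3]
opening: 0.368
grasp_force: 61.1
```

```bash
python3 -c "from h import *;st()"
```

```text
clk 14.9 plate x,y,tip z 51.97 0.1 -22.98 F(u,v,z) -1.09 -0.02 -1.26 rpy [-3.1413e+00 -7.0000e-04  1.3327e+00] T [0.15 0.3  0.  ]
```

Request:
play_rows([
  {"dp": [0,-0.005,0.02],"turn": [0,0,0],"fingers": 1},
  {"dp": [0,0,0.02],"turn": [0,0,0],"fingers": 1},
  {"dp": [0,0,0.02],"turn": [0,0,0],"fingers": 1},
  {"dp": [0,0,0.01],"turn": [0,0,0],"fingers": 1},
  {"dp": [0,0,0],"turn": [0,0,0],"fingers": 1},
])

```text
clock: 15.32
eef_pos: [671.7, 77.9, 114.2]
tcp_rot: [3.141, -0.001, 1.333]
contact_force: [-0.5, 0.7, -3.6]
opening: 0.365
grasp_force: 61.1
```

```bash
python3 -c "from h import *;st()"
```

```text
clk 15.3167 plate x,y,tip z 51.97 0.16 -25.13 F(u,v,z) -0.65 0.54 -3.6 rpy [ 3.1414e+00 -9.0000e-04  1.3327e+00] T [ 0.14  0.29 -0.03]
```

Request:
play_rows([
  {"dp": [0,0,0.015],"turn": [0,0,0],"fingers": 1},
  {"dp": [0,0,0.015],"turn": [0,0,0],"fingers": 1},
  {"dp": [0,0,0],"turn": [0,0,0],"fingers": 1},
  {"dp": [0,0,0],"turn": [0,0,0],"fingers": 1},
])

```text
clock: 15.65
eef_pos: [672.0, 78.0, 113.7]
tcp_rot: [3.141, -0.001, 1.333]
contact_force: [-3.2, 0.8, 4.9]
opening: 0.366
grasp_force: 61.9
```

```bash
python3 -c "from h import *;st()"
```

```text
clk 15.65 plate x,y,tip z 52.18 0.36 -25.61 F(u,v,z) -3.25 0.01 4.89 rpy [ 3.1408e+00 -1.3000e-03  1.3327e+00] T [ 0.27  0.84 -0.03]
```

Request:
play_rows([
  {"dp": [0,-0.005,0.015],"turn": [0,0,0],"fingers": 1},
  {"dp": [0,0,0.015],"turn": [0,0,0],"fingers": 1},
  {"dp": [0,0,0],"turn": [0,0,0],"fingers": 1},
])

```text
clock: 15.9
eef_pos: [672.2, 78.2, 113.6]
tcp_rot: [3.14, -0.002, 1.333]
contact_force: [-4.6, 0.4, 13.3]
opening: 0.368
grasp_force: 62.8
```

```bash
python3 - <<'E'
from h import *
from rig import r
st()
a=r.grab_frame("side")["pixels"][110:260,210:360,::-1];w=r.grab_frame("wrist")["pixels"][100:300,130:380,::-1]
o=np.zeros((450,800,3),np.uint8);o[:450,:450]=cv2.resize(np.ascontiguousarray(a),(450,450));o[:280,450:]=cv2.resize(np.ascontiguousarray(w),(350,280))
cv2.imwrite("pics/c4.png",o)
E
```

```text
clk 15.9 plate x,y,tip z 52.35 0.6 -25.67 F(u,v,z) -4.6 -0.68 13.32 rpy [ 3.1399e+00 -1.7000e-03  1.3327e+00] T [0.25 1.24 0.03]
```

View pics/c4.png

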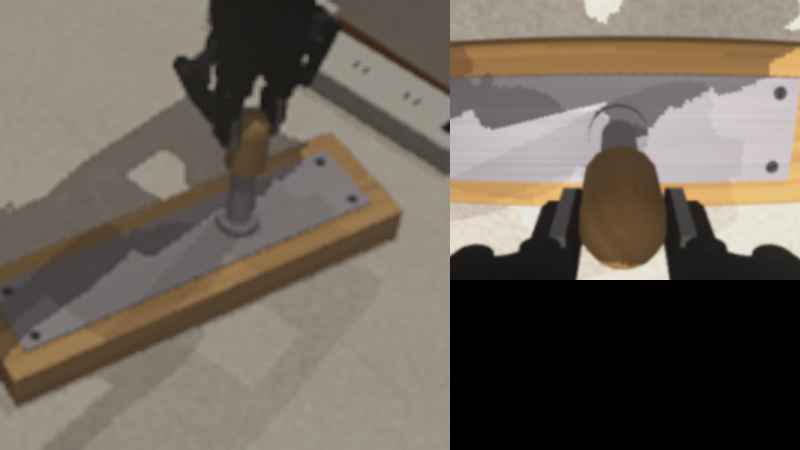

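The collar is seated flat on the plate (side crop at about (238,225)) and the stop is stiff. I'll relieve the preload and release.

Request:
play_rows([
  {"dp": [0,0,-0.02],"turn": [0,0,0],"fingers": 1},
  {"dp": [0,0,0],"turn": [0,0,0],"fingers": 1},
  {"dp": [0,0,0],"turn": [0,0,0],"fingers": 0.55},
  {"dp": [0,0,0],"turn": [0,0,0],"fingers": 0.4},
  {"dp": [0,0,0],"turn": [0,0,0],"fingers": 0.25},
])

```text
clock: 16.42
eef_pos: [672.0, 77.8, 112.5]
tcp_rot: [3.141, -0.001, 1.333]
contact_force: [-0.5, -0.3, -0.2]
opening: 0.72
grasp_force: 0.0
```

Request:
play_rows([
  {"dp": [0,0,0],"turn": [0,0,0],"fingers": 0.2},
  {"dp": [0,0,-0.1],"turn": [0,0,0],"fingers": 0.2},
  {"dp": [0,0,-0.4],"turn": [0,0,0],"fingers": 0.2},
  {"dp": [0,0,-0.8],"turn": [0,0,0],"fingers": 0.2},
  {"dp": [0,0,-0.9],"turn": [0,0,0],"fingers": 0.2},
])

```text
clock: 16.83
eef_pos: [670.2, 77.7, 199.7]
tcp_rot: [-3.138, 0.001, 1.333]
contact_force: [0.2, 0.1, 0.2]
opening: 0.799
grasp_force: 0.0
```

Request:
play_rows([
  {"dp": [0,0,-0.9],"turn": [0,0,0],"fingers": 0.2},
  {"dp": [-0.5,0,-0.4],"turn": [0,0,0],"fingers": 0.2},
  {"dp": [-0.9,0,0],"turn": [0,0,0],"fingers": 0.2},
  {"dp": [-0.9,0,0],"turn": [0,0,0],"fingers": 0.2},
  {"dp": [-0.9,0,0],"turn": [0,0,0],"fingers": 0.2},
])

```text
clock: 17.25
eef_pos: [641.2, -47.5, 253.4]
tcp_rot: [3.14, -0.001, 1.334]
contact_force: [1.0, -0.4, -1.1]
opening: 0.8
grasp_force: 0.0
```

Request:
play_rows([
  {"dp": [-0.5,0,0],"turn": [0,0,0],"fingers": 0.2},
  {"dp": [0,0,0],"turn": [0,0,0],"fingers": 0.2},
  {"dp": [0,0,0],"turn": [0,0,0],"fingers": 0.2},
  {"dp": [0,0,0],"turn": [0,0,0],"fingers": 0.2},
])

```text
clock: 17.58
eef_pos: [636.9, -65.5, 252.7]
tcp_rot: [3.141, -0.001, 1.333]
contact_force: [0.2, -0.1, 0.3]
opening: 0.799
grasp_force: 0.0
```

```bash
python3 - <<'E'
from h import *
from rig import r
st()
a=np.ascontiguousarray(r.grab_frame("side")["pixels"][130:250,190:350,::-1]);t=np.ascontiguousarray(r.grab_frame("top")["pixels"][60:260,60:420,::-1])
o=np.zeros((560,800,3),np.uint8);o[:360,:480]=cv2.resize(a,(480,360));o[360:560,:360]=t
cv2.imwrite("pics/c5.png",o)
f=S;m=np.array([621.2,90,40])+52*np.array([.9718,-.2358,0])
print("expected side: collar, top",[np.round((np.array(proj(f,m+[0,0,z]))-[190,130])*3) for z in(8,125)])
E
```

```text
clk 17.5833 plate x,y,tip z 51.91 -147.38 113.35 F(u,v,z) 0.24 -0.06 0.33 rpy [ 3.1410e+00 -1.4000e-03  1.3325e+00] T [ 0.03 -0.05 -0.01]
expected side: collar, top [array([297., 155.]), array([308.,  55.])]
```

View pics/c5.png

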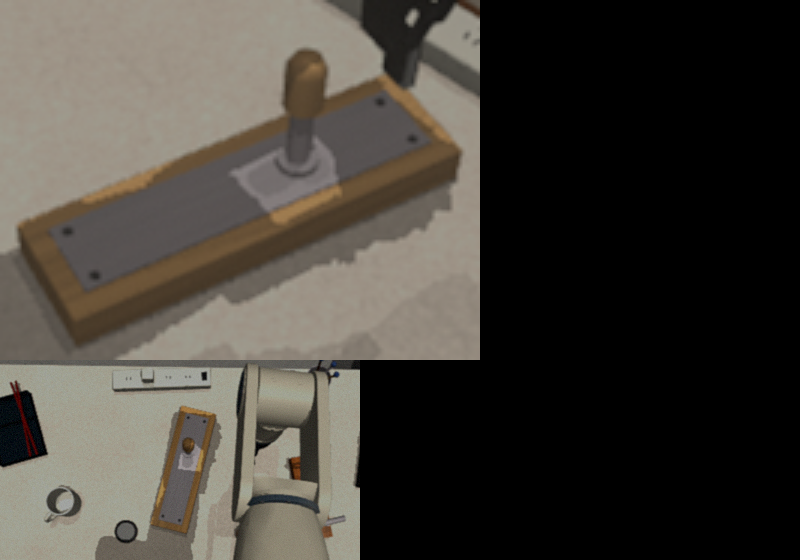

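The post stands upright with its collar on the plate (collar at (298,158), top at (307,55) in the side crop, both as predicted). The gripper is clear.

```bash
python3 -c "from rig import r;print(r.sign_off())"
```

```text
the job is handed in; nothing more can be done
None
```

The wig post is in the counter rail's socket, upright with its collar down on the plate and released. I handed the job in at about 18 s. The plate never took more than about 20 N from the foot. The other posts, jar, mug and compact were not touched.

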